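File a glaze sample into the packed tile rack

ROBOT

A 6-joint arm with a two-finger parallel gripper is mounted at the origin on the work surface. World frame = base frame: x ahead of the robot, y to its left, z up, the work surface at z = 0. Lengths are in m, angles in rad, forces in N, time in s.
With the tool pointing down it reaches from about 0.375 to 0.9 m from the base axis. Payload 3.1 kg.
Tool frame: the origin (TCP) lies between the finger pads; the fingertips stand 17 mm ahead of it and the grasp point (between the pads) lies 2 mm behind it; z points along the fingers, y is the line along which they close (so a half turn about z gives the same grasp; the last joint's range is limited). The gripper opens to 85 mm and grips with 20 to 120 N. Pads are 22 mm wide; open, the fingers measure 114 mm over their backs; the gripper's body (76 mm by 85 mm) begins 54 mm behind the grasp point. The pads swing forward as they close: fully open they stand 13 mm farther back than shut.
Start: joints at [-1.496, 0.527, 1.433, -0, 1.181, -0.178], TCP at [0.156, -0.605, 0.248] pointing down, gripper open.
Joint ranges: [-3.08, 3.08], [-0.75, 2.2], [0.22, 2.44], [-1.43, 4.57], [0, 2.65], [-2.85, 2.85]. Speed limits (rad/s): [2.79, 2.79, 3.14, 3.14, 3.14, 3.14].

INTERFACE

Orientations are given as a unit quaternion [x, y, z, w].
In Python, from station import sense, vision, order gives the robot as it stands.
- The arm moves only by the shell command python3 -m crank 'ROWS' [OPENING] [FORCE]. ROWS is JSON, a list of rows, each an object with "dp": the shift along the world's x, y, z in units of 30 mm (1.0 is 30 mm), a list of three; "angular": the turn, a rotation vector about the world's x, y, z in degrees, a list of three. In form: [{"dp": [dx, dy, dz], "angular": [ax, ay, az]}, ...]. A call has 1 to 20 rows; each row shifts and turns the commanded pose from where the row before left it; what a row does not reach is not made up. A row lasts 1/10 s, in which the tool goes at most 50 mm and 8.59 degrees, less where a joint would pass 70% of its speed; a pose out of reach is approached as far as the arm can. A call is refused whole if a number of a shift passes 1 or a number of a turn 8.59, either way. A call with a gripper value outside its range is refused whole. OPENING is the closure, from 0 (fully open) to 1 (shut), set as the call begins (- or left out, the last holds). The fingers move at their own pace and stop on an object; FORCE is the grip in N (left out, the last holds). Time passes only in rows, so rows that do not move let the fingers close. It gives the time, the measured TCP pose, the force, the opening and the grip force at its end, in the units of the state.
- sense(): the state, without advancing time (a new reading comes with each control period).
- vision.snapshot(name): name is "side" or "top" or "wrist"; returns a dict with "image" (384x512x3 uint8, blue, green, red), "range_z" (384x512 float32, m along the optical axis (not along the pixel's ray), 0 where there is no reading), "mtx" (3x3 intrinsics, pixels), "pose" (4x4, takes a point from camera to world coordinates); the wrist camera has in their place "mount" (4x4, takes a point from camera to tool coordinates, whose origin is the TCP and whose axes are the flange's). Camera axes: x right, y down, z forward; pixel columns grow to the right and rows downward; lengths in m; the calibration is good to about 2 mm. A picture is of the moment at which its call begins: read the wrist's pose just before it.
- order.sign_off(): hands the job in; it is judged then, once.
The state is a dict: "t": time; "q": joint angles; "qd": joint speeds; "tau": joint torques, N m; "tcp_pos": TCP position; "tool_rot": TCP orientation; "force": force on the tool from outside, world axes, zero at the start; "ft_torque": the same for the moment, N m; "finger_gap": opening from 0.0 (shut) to 1.0 (fully open); "gripper_force": force on a finger pad.
Only numpy, scipy, OpenCV 4.12 (cv2) and the standard library are available. Lean on these libraries where they do the work, as an engineer would, in place of code of your own. Each camera call takes 0.05 s, during which the arm holds its last target. There are 200 camera calls.

TASK

Take the blue glaze sample out of the drying stand and file it in the packed rack right beside the green tile, on the green tile's sprung-plate side: ease its tapered foot into the seam, nudge the row apart towards the sprung plate, then press it home and, when you feel it stand on the rack's floor, lean on it for half a second with about 15 N so that it is firmly bottomed (it is a little taller than the rest). The tiles are brittle: stay under 25 N; do not topple or lift out any tile of the row, and leave the other pots and tools alone.

Things in the scene. Friction and masses are not known exactly. Their poses are not given: they have to be found in the camera images.
- blue_mid (a point): blue sample: glazed ceramic sample tile, 70 wide (x) x 14 thick (y) x 96 high (z), about 180 g; point at its centre, 48 above its foot; y through its thickness. Stands upright in the stand's slot, upper 72 mm free. Its lowest 10 taper to a foot 4 thick (bare clay); bevels 8 high narrow its top edge to 5. Row tiles have the same edges but are 90 high; all are smooth (friction about 0.35).
- green_mid (a point): green tile of the row: glazed ceramic sample tile, 70 wide (x) x 14 thick (y) x 90 high (z), about 180 g; point at its centre; its +y points along the row to the sprung plate. First, second or third from the fixed cheek; another tile touches it on its +y side. Touching tops form a V groove about 9 wide, 8 deep over each seam.
- white_mid (a point): the white tile of the row, same shape and axes as the green one; point at its centre.
- ochre_mid (a point): the ochre tile of the row, same shape and axes as the green one; point at its centre.
- brown_mid (a point): the brown tile of the row, same shape and axes as the green one; point at its centre. Always the last of the row, against the sprung plate.
- rack_floor (a point): wooden rack, fixed; point on its floor, 12 above table, on the row's centre line; y along the row, x across. Fixed cheek (80 high) has its inner face at y = -35; four tiles are packed from there to y = +21, where the sprung plate begins. Tile tops 90 above floor. Side rails 18 high, inner faces at x = +/-39. Only tiles on the plate side can give way, towards the plate.
- plate (a joint): travel in m of the sprung aluminium plate (72 high above the rack's floor) along the rack's +y: 0 with four tiles packed, 0.014 with five, end stop at 0.036; while the tile goes in, its plate-side neighbours lean outwards and the plate may go to 0.025. The spring presses with about 7 N at 0, 8 N at 0.014, damped, so a tile pushed half way in stays there.
- stand_floor (a point): dark wooden drying stand, fixed, 100 (x) x 90 (y); point on its slot's floor, 12 above the table; slot 16.4 wide along x, its side walls 24 high above the slot's floor, 12 thick.
- glaze_jar: bystander: amber jar; origin under its middle, leave alone.
- cup: bystander: brown mug; origin under its middle, leave alone.
- bowl: bystander: terracotta bowl; origin under its middle, leave alone.
- sugar_pot: bystander: lidded ochre pot; origin under its middle, leave alone.
- brush: bystander: brush lying at the far edge, leave alone.
- scraper: bystander: metal scraper with a wooden handle lying at the far edge, leave alone.

How it is judged:
By the outcome, as a careful person would: the job done as asked, in the order asked, and still so for the second after the job is handed in, with the robot touching nothing.
It also fails if it takes over 72 s, if anything falls off the work surface, if the arm or the gripper's body presses on something with over 40 N, if the wrist force passes 120 N, or if a joint passes its speed limit or range.

## Working session

There is one attempt and no reset: what is moved stays moved. The work goes in short steps, Python scripts to look and compute and a shell command to move; the robot and the scene stay as the last step left them, time stands still between calls to the robot, and variables do not carry over. Pictures are saved under pics/ and viewed, at most 10 in all, crops included, and the job is handed in when it is done.

```bash
mkdir -p pics; cat > h.py <<'E'
from station import sense, vision, order
import numpy as np, cv2
from scipy.spatial.transform import Rotation as R
def snap(n):
    s=sense(); d=vision.snapshot(n)
    if n=="wrist":
        T=np.eye(4);T[:3,:3]=R.from_quat(s["tool_rot"]).as_matrix();T[:3,3]=s["tcp_pos"];d["pose"]=T@d["mount"]
    z=d["range_z"];v,u=np.mgrid[:z.shape[0],:z.shape[1]];K=d["mtx"]
    c=np.stack([(u-K[0,2])/K[0,0]*z,(v-K[1,2])/K[1,1]*z,z],-1)
    d["P"]=c@d["pose"][:3,:3].T+d["pose"][:3,3]; d["P"][z==0]=np.nan
    return d
E
python3 - <<'E'
from h import *
for n in("top","side"):
    d=snap(n);cv2.imwrite(f"pics/{n}0.png",d["image"]);np.save(f"{n}0.npy",d["P"]);print(n,d["pose"].round(3).tolist(),d["mtx"][0,0])
s=sense();print({k:np.round(v,3) for k,v in s.items()})
E
```

```text
top [[-0.027, -0.995, 0.093, 0.496], [-1.0, 0.027, -0.0, -0.007], [-0.002, -0.093, -0.996, 1.299], [0.0, 0.0, 0.0, 1.0]] 366.48017031053945
side [[-0.835, -0.407, 0.371, 0.183], [-0.551, 0.634, -0.543, 0.588], [-0.014, -0.658, -0.753, 0.914], [0.0, 0.0, 0.0, 1.0]] 432.63224969907753
{'t': np.float64(0.1), 'q': array([-1.496,  0.528,  1.434,  0.   ,  1.181, -0.179]), 'qd': array([ 0.001, -0.003, -0.001,  0.   , -0.   ,  0.001]), 'tau': array([-0.0000e+00, -4.4330e+01, -1.7859e+01, -0.0000e+00,  4.0000e-03,
        0.0000e+00]), 'tcp_pos': array([ 0.156, -0.605,  0.247]), 'tool_rot': array([ 0.992,  0.126,  0.   , -0.001]), 'force': array([ 0.666,  0.429, -0.741]), 'ft_torque': array([-0.014,  0.006, -0.029]), 'gripper_force': np.float64(0.0), 'finger_gap': np.float64(1.0)}
```

View pics/top0.png

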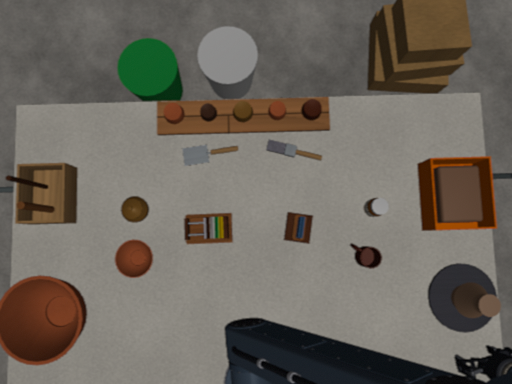

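View pics/side0.png

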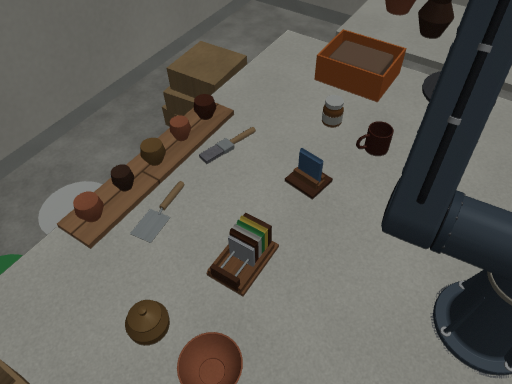

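The top view shows the rack at about (208,228), with its springs on the left (+y), and the stand with the blue tile at about (299,227). Next I'll zoom in and measure both.

```bash
python3 - <<'E'
from h import *
a=cv2.imread("pics/top0.png")[200:256,170:320];b=cv2.imread("pics/side0.png")[135:300,190:345]
a=cv2.resize(a,None,fx=5,fy=5,interpolation=cv2.INTER_CUBIC)
b=cv2.resize(b,None,fx=1.9,fy=1.9,interpolation=cv2.INTER_CUBIC)
o=np.zeros((600,760,3),np.uint8);o[:280,:750]=a;o[282:282+b.shape[0],:b.shape[1]]=b
cv2.imwrite("pics/z0.png",o)
for n in("top","side"):
    P=np.load(n+"0.npy");im=cv2.imread(f"pics/{n}0.png");hsv=cv2.cvtColor(im,cv2.COLOR_BGR2HSV)
    ok=(P[...,2]>.03)&(abs(P[...,0]-.4)<.15)&(P[...,1]>-.3)&(P[...,1]<.3)
    for c,lo,hi in(("blue",95,125),("green",45,85),("ochre",20,34)):
        m=ok&(hsv[...,0]>=lo)&(hsv[...,0]<=hi)&(hsv[...,1]>90)
        Q=P[m];  
        if len(Q)<5: print(n,c,len(Q));continue
        t=Q[Q[:,2]>Q[:,2].max()-.012]
        u,sv,vt=np.linalg.svd(t[:,:2]-t[:,:2].mean(0))
        print(n,c,len(Q),"top",t.mean(0).round(4),t.min(0).round(3),t.max(0).round(3),"dir",vt[0].round(3))
    m=(P[...,2]>.06)&(P[...,2]<.13)&(abs(P[...,0]-.4)<.1)&(abs(P[...,1])<.3)
    nn,l,st,ce=cv2.connectedComponentsWithStats(m.astype(np.uint8))
    for i in range(1,nn):
        if st[i,4]>20:
            q=P[l==i];r=cv2.minAreaRect(q[:,:2].astype(np.float32));print(n,"comp",ce[i].round(),st[i,4],np.round(r[0],4),np.round(r[1],3),r[2],q[:,2].max().round(3))
E
```

```text
top blue 3202 top [ 0.289  -0.2796  0.7788] [ 0.289 -0.28   0.779] [ 0.289 -0.28   0.779] dir [1. 0.]
top green 49 top [0.5213 0.1152 0.1011] [0.495 0.112 0.095] [0.547 0.119 0.106] dir [-1.     0.016]
top ochre 90 top [0.5209 0.102  0.1007] [0.494 0.096 0.096] [0.55  0.109 0.108] dir [-1.    -0.005]
top comp [299. 235.] 22 [ 0.4923 -0.1566] [0.015 0.01 ] 87.98025512695312 0.111
top comp [215. 237.] 60 [0.4949 0.1194] [0.076 0.007] 88.47807312011719 0.106
side blue 459 top [ 0.2673 -0.0589  0.4765] [ 0.267 -0.059  0.476] [ 0.267 -0.059  0.476] dir [1. 0.]
side green 170 top [0.5212 0.1176 0.0986] [0.492 0.112 0.093] [0.549 0.123 0.105] dir [-1.    -0.019]
side ochre 169 top [0.5203 0.1031 0.0983] [0.492 0.094 0.093] [0.549 0.108 0.105] dir [-1.    -0.012]
side comp [319. 166.] 97 [ 0.492  -0.1563] [0.016 0.015] 1.0261011123657227 0.109
side comp [260. 239.] 281 [0.4949 0.1192] [0.079 0.01 ] 89.93187713623047 0.104
```

View pics/z0.png

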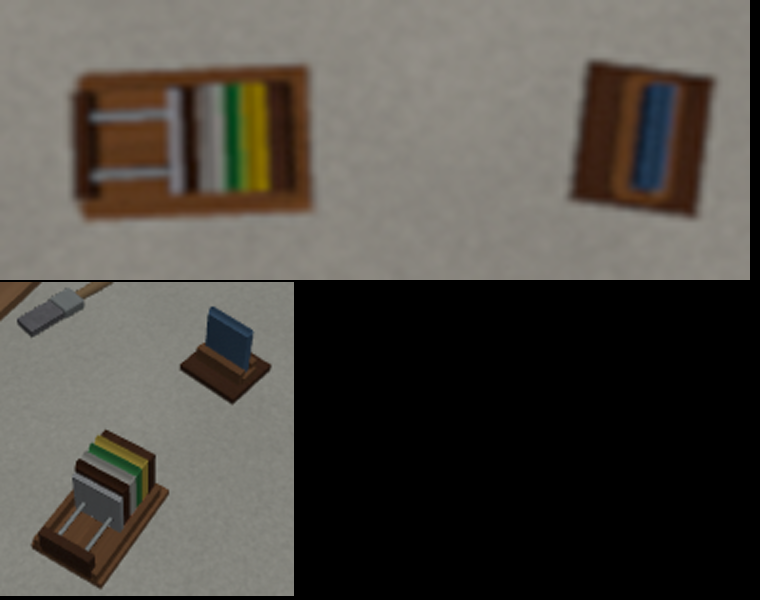

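The row from the fixed cheek reads ochre, green, white, brown, so the target seam is green/white at about y≈0.123. The blue tile is near (0.52,-0.155). I'll move above it and look from close by.

```bash
python3 -m crank '[{"dp":[0.6,0.75,0.1],"angular":[0,0,-1.1]},{"dp":[0.6,0.75,0.1],"angular":[0,0,-1.1]},{"dp":[0.6,0.75,0.1],"angular":[0,0,-1.1]},{"dp":[0.6,0.75,0.1],"angular":[0,0,-1.1]},{"dp":[0.6,0.75,0.1],"angular":[0,0,-1.1]},{"dp":[0.6,0.75,0.1],"angular":[0,0,-1.1]},{"dp":[0.6,0.75,0],"angular":[0,0,-1.1]},{"dp":[0.6,0.75,0],"angular":[0,0,-1.1]},{"dp":[0.6,0.75,0],"angular":[0,0,-1.1]},{"dp":[0.6,0.75,0],"angular":[0,0,-1.1]},{"dp":[0.6,0.75,0],"angular":[0,0,-1.1]},{"dp":[0.6,0.75,0],"angular":[0,0,-1.1]},{"dp":[0.6,0.75,0],"angular":[0,0,-1.1]},{"dp":[0.6,0.75,0],"angular":[0,0,-1.1]},{"dp":[0.6,0.75,0],"angular":[0,0,-1.1]},{"dp":[0.6,0.75,0],"angular":[0,0,-1.1]},{"dp":[0.6,0.75,0],"angular":[0,0,-1.1]},{"dp":[0.6,0.75,0],"angular":[0,0,-1.1]},{"dp":[0.6,0.75,0],"angular":[0,0,-1.1]},{"dp":[0.6,0.75,0],"angular":[0,0,-1.1]}]' 0.3
cat > blue.py <<'E'
from h import *
import sys
d=snap("wrist");cv2.imwrite(f"pics/{sys.argv[1]}.png",d["image"]);P=d["P"];h=cv2.cvtColor(d["image"],cv2.COLOR_BGR2HSV)
m=(h[...,0]>=95)&(h[...,0]<=125)&(h[...,1]>70)&(abs(P[...,2]-.08)<.035)&(abs(P[...,0]-.52)<.07)&(abs(P[...,1]+.155)<.07)
Q=P[m];zt=np.percentile(Q[:,2],99);t=Q[Q[:,2]>zt-.004]
r=cv2.minAreaRect(t[:,:2].astype(np.float32));print(len(Q),len(t),"ztop",zt.round(4),np.round(r,4) if 0 else r)
_,_,vt=np.linalg.svd(t[:,:2]-t[:,:2].mean(0),full_matrices=False);v=vt[0]*np.sign(vt[0][0]);print("yaw x-dir",np.degrees(np.arctan2(v[1],v[0])))
s=sense();M=R.from_quat(s["tool_rot"]).as_matrix();print(s["t"],s["tcp_pos"].round(4),"tool y",np.degrees(np.arctan2(M[1,1],M[0,1])),M[:,2].round(3),s["finger_gap"])
E
python3 blue.py w1
```

```text
t: 2.1
tcp_pos: [0.5167, -0.1539, 0.2659]
tool_rot: [0.998, -0.066, -0.0, -0.0]
force: [-0.9, -0.2, 0.3]
finger_gap: 0.701
gripper_force: 0.0
1328 743 ztop 0.1087 ((0.5225156545639038, -0.16271884739398956), (0.00952466856688261, 0.06922038644552231), 80.38846588134766)
yaw x-dir -9.485083609522512
2.15 [ 0.5191 -0.1509  0.2661] tool y -97.47662929765286 [ 0.002  0.003 -1.   ] 0.6977908170746022
```

View pics/w1.png

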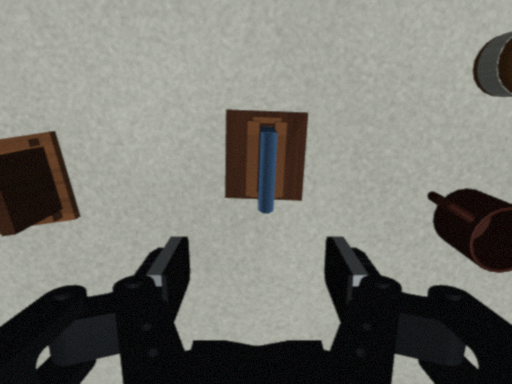

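The blue tile's top edge is at (267,128–212) px, centred at (0.5225,-0.163) with yaw -9.5°. I'll descend and grip.

```bash
python3 -m crank '[{"dp":[0.06,-0.2,-0.3],"angular":[0,0,-1]},{"dp":[0.05,-0.2,-0.5],"angular":[0,0,-1]},{"dp":[0,0,-0.8],"angular":[0,0,0]},{"dp":[0,0,-0.8],"angular":[0,0,0]},{"dp":[0,0,-0.8],"angular":[0,0,0]},{"dp":[0,0,-0.8],"angular":[0,0,0]},{"dp":[0,0,-0.6],"angular":[0,0,0]},{"dp":[0,0,-0.6],"angular":[0,0,0]},{"dp":[0,0,-0.4],"angular":[0,0,0]},{"dp":[0,0,-0.2],"angular":[0,0,0]},{"dp":[0,0,0],"angular":[0,0,0]}]'
python3 -m crank '[{"dp":[0,0,0],"angular":[0,0,0]},{"dp":[0,0,0],"angular":[0,0,0]},{"dp":[0,0,0],"angular":[0,0,0]},{"dp":[0,0,0],"angular":[0,0,0]},{"dp":[0,0,0],"angular":[0,0,0]},{"dp":[0,0,0],"angular":[0,0,0]},{"dp":[0,0,0],"angular":[0,0,0]},{"dp":[0,0,0],"angular":[0,0,0]}]' 1 24
```

```text
t: 3.25
tcp_pos: [0.519, -0.1675, 0.0914]
tool_rot: [0.997, -0.083, -0.001, -0.0]
force: [0.2, -0.4, 0.4]
finger_gap: 0.7
gripper_force: 0.0
t: 4.05
tcp_pos: [0.5202, -0.1664, 0.0931]
tool_rot: [0.997, -0.083, 0.001, -0.0]
force: [1.6, 4.6, 5.9]
finger_gap: 0.162
gripper_force: 24.0
```

```bash
python3 -m crank '[{"dp":[0,0.08,0.1],"angular":[0,0,0]},{"dp":[0,0.04,0.2],"angular":[0,0,0]},{"dp":[0,0,0.3],"angular":[0,0,0]},{"dp":[0,0,0.4],"angular":[0,0,0]},{"dp":[0,0,0.5],"angular":[0,0,0]},{"dp":[0,0,0.5],"angular":[0,0,0]},{"dp":[0,0,0.6],"angular":[0,0,0]},{"dp":[0,0,0.6],"angular":[0,0,0]},{"dp":[0,0,0.6],"angular":[0,0,0]},{"dp":[0,0,0.6],"angular":[0,0,0]},{"dp":[0,0,0.3],"angular":[0,0,0]},{"dp":[0,0,0],"angular":[0,0,0]},{"dp":[0,0,0],"angular":[0,0,0]}]'
cat > rack.py <<'E'
from h import *
import sys
# side + top + wrist estimates; args: picture name
def analyse(d,n):
    P=d["P"];h=cv2.cvtColor(d["image"],cv2.COLOR_BGR2HSV)
    ok=(abs(P[...,2]-.095)<.012)&(abs(P[...,0]-.52)<.05)&(P[...,1]>.05)&(P[...,1]<.25)
    for c,lo,hi,smin in(("green",45,85,90),("ochre",20,34,90),("white",0,180,0)):
        m=ok&(h[...,0]>=lo)&(h[...,0]<=hi)&((h[...,1]>90) if smin else ((h[...,1]<50)&(h[...,2]>90)))
        Q=P[m]
        if len(Q)<8: print(n,c,len(Q));continue
        t=Q[Q[:,2]>.0985]
        if len(t)<5: t=Q
        f=np.polyfit(t[:,0],t[:,1],1)
        print(n,c,len(Q),len(t),"ymean",t[:,1].mean().round(4),"x",t[:,0].min().round(4),t[:,0].max().round(4),"z",t[:,2].max().round(4),"slope deg",np.degrees(np.arctan(f[0])).round(2),"y@.52",np.polyval(f,.52).round(4),"y range",np.percentile(t[:,1]-np.polyval(f,t[:,0]),[3,97]).round(4))
for n in sys.argv[2:]:
    d=snap(n);cv2.imwrite(f"pics/{sys.argv[1]}_{n}.png",d["image"]);np.save(f"pics/{sys.argv[1]}_{n}.npy",d["P"]);analyse(d,n)
s=sense();print(s["t"],s["tcp_pos"].round(4),R.from_quat(s["tool_rot"]).as_euler("xyz",degrees=True).round(2),s["force"].round(1),s["finger_gap"].round(3))
E
python3 rack.py a top side wrist
```

```text
t: 5.35
tcp_pos: [0.5193, -0.1635, 0.2332]
tool_rot: [0.997, -0.083, -0.0, -0.0]
force: [0.0, -0.1, -2.2]
finger_gap: 0.158
gripper_force: 23.5
top green 60 42 ymean 0.116 x 0.4948 0.5601 z 0.1066 slope deg 0.76 y@.52 0.1159 y range [-0.0038  0.0031]
top ochre 104 50 ymean 0.1028 x 0.4943 0.5599 z 0.107 slope deg 1.86 y@.52 0.1026 y range [-0.0052  0.0042]
top white 143 59 ymean 0.1303 x 0.4952 0.5605 z 0.1047 slope deg -2.98 y@.52 0.1307 y range [-0.0085  0.0083]
side green 156 69 ymean 0.1162 x 0.4926 0.561 z 0.1038 slope deg 0.07 y@.52 0.1162 y range [-0.0038  0.0038]
side ochre 159 73 ymean 0.102 x 0.4933 0.5617 z 0.1037 slope deg 0.7 y@.52 0.1019 y range [-0.0041  0.0042]
side white 217 69 ymean 0.1303 x 0.4913 0.562 z 0.1046 slope deg 0.73 y@.52 0.1303 y range [-0.0036  0.0049]
wrist green 0
wrist ochre 0
wrist white 0Traceback (most recent call last):
  File "rack.py", line 17, in <module>
    s=sense();print(s["t"],s["tcp_pos"].round(4),R.from_quat(s["tool_rot"]).as_euler("xyz",degrees=True).round(2),s["force"].round(1),s["finger_gap"].round(3))
                                                                                                                                      ^^^^^^^^^^^^^^^^^^^^^
AttributeError: 'float' object has no attribute 'round'
```

```bash
sed -i 's/s\["finger_gap"\].round(3)/s["finger_gap"]/' rack.py
python3 -m crank '[{"dp":[0,0.3,0],"angular":[0,0,0]},{"dp":[0.02,0.6,0],"angular":[0,0,1]},{"dp":[0.02,0.6,0],"angular":[0,0,1]},{"dp":[0.02,0.6,0],"angular":[0,0,1]},{"dp":[0.02,0.6,0],"angular":[0,0,1]},{"dp":[0.02,0.7,0],"angular":[0,0,1]},{"dp":[0.02,0.7,0],"angular":[0,0,1]},{"dp":[0.02,0.7,0],"angular":[0,0,1]},{"dp":[0.02,0.7,0],"angular":[0,0,1]},{"dp":[0.02,0.7,0],"angular":[0,0,1]},{"dp":[0.02,0.7,0],"angular":[0,0,1]},{"dp":[0.02,0.6,0],"angular":[0,0,1]},{"dp":[0,0.6,0],"angular":[0,0,0]},{"dp":[0,0.5,0],"angular":[0,0,0]},{"dp":[0,0.5,0],"angular":[0,0,0]},{"dp":[0,0.3,0],"angular":[0,0,0]},{"dp":[0,0.1,0],"angular":[0,0,0]},{"dp":[0,0.05,0],"angular":[0,0,0]},{"dp":[0,0,0],"angular":[0,0,0]},{"dp":[0,0,0],"angular":[0,0,0]}]'
python3 rack.py b wrist side
```

```text
t: 7.5
tcp_pos: [0.5263, 0.1225, 0.2333]
tool_rot: [1.0, 0.013, 0.0, 0.0]
force: [-0.5, 0.1, -1.0]
finger_gap: 0.158
gripper_force: 23.6
wrist green 343 174 ymean 0.1159 x 0.5444 0.5644 z 0.1032 slope deg 13.09 y@.52 0.107 y range [-0.0039  0.0043]
wrist ochre 1517 921 ymean 0.1022 x 0.4948 0.5647 z 0.1032 slope deg 0.75 y@.52 0.102 y range [-0.0041  0.0039]
wrist white 1112 146 ymean 0.1309 x 0.4943 0.5642 z 0.1029 slope deg -11.42 y@.52 0.1385 y range [-0.0043  0.0037]
side green 157 84 ymean 0.1164 x 0.4928 0.5616 z 0.1036 slope deg 1.16 y@.52 0.1163 y range [-0.0041  0.0039]
side ochre 161 77 ymean 0.102 x 0.4926 0.5622 z 0.1033 slope deg 0.39 y@.52 0.102 y range [-0.0036  0.0036]
side white 221 75 ymean 0.1307 x 0.4923 0.5632 z 0.1047 slope deg 0.41 y@.52 0.1307 y range [-0.0037  0.0052]
7.6 [0.5263 0.1225 0.2333] [179.99   0.     1.44] [-0.1  0.1 -1.7] 0.16125732058912556
```

View pics/b_wrist.png

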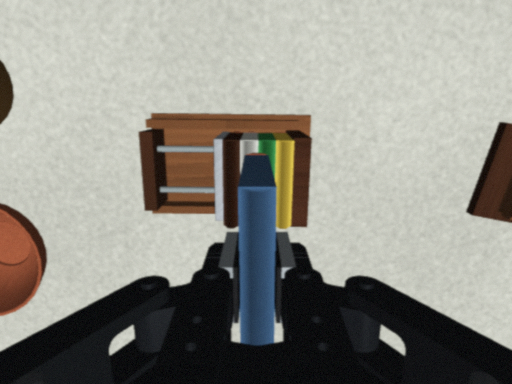

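```bash
python3 - <<'E'
from h import *
for n in("side","wrist"):
    P=np.load(f"pics/b_{n}.npy");h=cv2.cvtColor(cv2.imread(f"pics/b_{n}.png"),cv2.COLOR_BGR2HSV)
    m=(h[...,0]>=95)&(h[...,0]<=125)&(h[...,1]>70)&(P[...,2]>.13)&(P[...,2]<.28)&(abs(P[...,0]-.525)<.06)&(abs(P[...,1]-.123)<.03)
    Q=P[m];print(n,len(Q),"x",np.percentile(Q[:,0],[2,98]).round(4),"zmin/max",np.percentile(Q[:,2],[1,99]).round(4))
    for z in np.arange(.145,.26,.01):
        q=Q[abs(Q[:,2]-z)<.005]
        if len(q)>5: print(z.round(3),len(q),np.percentile(q[:,1],[5,50,95]).round(4))
E
```

```text
side 607 x [0.4907 0.558 ] zmin/max [0.1627 0.2475]
0.165 64 [0.127  0.1293 0.1308]
0.175 80 [0.1228 0.1294 0.1307]
0.185 87 [0.1233 0.1295 0.1309]
0.195 85 [0.1234 0.1291 0.1308]
0.205 77 [0.1224 0.1291 0.1312]
0.215 54 [0.1193 0.1288 0.1304]
0.225 45 [0.121  0.1282 0.1394]
0.235 43 [0.1183 0.1284 0.1298]
0.245 72 [0.1184 0.1243 0.1283]
wrist 7433 x [0.5028 0.5631] zmin/max [0.1776 0.2721]
0.165 24 [0.1188 0.1247 0.1294]
0.175 68 [0.1186 0.1241 0.1299]
0.185 81 [0.1182 0.1238 0.1299]
0.195 93 [0.1184 0.1243 0.1297]
0.205 112 [0.1183 0.1243 0.1298]
0.215 143 [0.1183 0.1238 0.1299]
0.225 202 [0.115  0.124  0.1313]
0.235 463 [0.1154 0.1231 0.131 ]
0.245 5591 [0.117  0.1233 0.1294]
0.255 63 [0.1004 0.1162 0.1467]
```

The held blue tile is centred over the row (x 0.491–0.558, y≈0.123), and the seam is at y≈0.1235. I'll lower to just above the groove.

```bash
python3 -m crank '[{"dp":[0.04,0.02,-0.3],"angular":[0,0,-0.6]},{"dp":[0,0,-0.4],"angular":[0,0,0]},{"dp":[0,0,-0.4],"angular":[0,0,0]},{"dp":[0,0,-0.3],"angular":[0,0,0]},{"dp":[0,0,-0.2],"angular":[0,0,0]},{"dp":[0,0,0],"angular":[0,0,0]},{"dp":[0,0,0],"angular":[0,0,0]}]'
python3 -m crank '[{"dp":[0,0,-0.04],"angular":[0,0,0]},{"dp":[0,0,-0.04],"angular":[0,0,0]},{"dp":[0,0,-0.03],"angular":[0,0,0]},{"dp":[0,0,0],"angular":[0,0,0]},{"dp":[0,0,0],"angular":[0,0,0]}]'
```

```text
t: 8.3
tcp_pos: [0.5276, 0.1236, 0.1852]
tool_rot: [1.0, 0.008, -0.0, -0.0]
force: [-1.0, 0.1, -1.3]
finger_gap: 0.156
gripper_force: 23.6
t: 8.8
tcp_pos: [0.5276, 0.1235, 0.1821]
tool_rot: [1.0, 0.008, 0.0, 0.0]
force: [0.0, 0.2, -2.1]
finger_gap: 0.162
gripper_force: 23.5
```

```bash
python3 -m crank '[{"dp":[0,0,-0.04],"angular":[0,0,0]},{"dp":[0,0,-0.04],"angular":[0,0,0]},{"dp":[0,0,0],"angular":[0,0,0]},{"dp":[0,0,0],"angular":[0,0,0]}]'
python3 -m crank '[{"dp":[0,0,-0.04],"angular":[0,0,0]},{"dp":[0,0,-0.04],"angular":[0,0,0]},{"dp":[0,0,0],"angular":[0,0,0]},{"dp":[0,0,0],"angular":[0,0,0]}]'
```

```text
t: 9.2
tcp_pos: [0.5279, 0.123, 0.1799]
tool_rot: [1.0, 0.008, 0.001, 0.001]
force: [0.3, -4.2, 1.5]
finger_gap: 0.159
gripper_force: 23.9
t: 9.6
tcp_pos: [0.5282, 0.123, 0.1782]
tool_rot: [1.0, 0.008, 0.001, 0.001]
force: [-0.4, -4.6, 7.5]
finger_gap: 0.156
gripper_force: 24.8
```

The foot is in the groove, with contact on the white tile's side. Now I'll nudge towards the plate.

```bash
python3 -m crank '[{"dp":[0,0.05,0],"angular":[0,0,0]},{"dp":[0,0.05,0],"angular":[0,0,0]},{"dp":[0,0,0],"angular":[0,0,0]}]'
python3 -m crank '[{"dp":[0,0.05,-0.02],"angular":[0,0,0]},{"dp":[0,0.05,0],"angular":[0,0,0]},{"dp":[0,0,0],"angular":[0,0,0]}]'
python3 rack.py c side
```

```text
t: 9.9
tcp_pos: [0.5282, 0.1253, 0.1782]
tool_rot: [1.0, 0.008, 0.001, 0.001]
force: [-0.2, -7.0, 5.9]
finger_gap: 0.158
gripper_force: 25.7
t: 10.2
tcp_pos: [0.5284, 0.1281, 0.1778]
tool_rot: [1.0, 0.008, 0.001, 0.002]
force: [-0.2, -7.4, 8.0]
finger_gap: 0.156
gripper_force: 26.5
side green 20 20 ymean 0.1163 x 0.4917 0.4963 z 0.1028 slope deg 16.51 y@.52 0.1243 y range [-0.0068  0.006 ]
side ochre 34 15 ymean 0.1017 x 0.4923 0.5045 z 0.1019 slope deg -1.11 y@.52 0.1012 y range [-0.0029  0.0031]
side white 229 82 ymean 0.1353 x 0.4916 0.5628 z 0.1064 slope deg 1.25 y@.52 0.1352 y range [-0.0037  0.0037]
10.25 [0.5284 0.1281 0.1778] [ 1.7982e+02 -1.3000e-01  9.6000e-01] [-0.5 -7.1  7.9] 0.15874928496010404
```

White has moved 4.6 mm towards the plate at about 7 N. Carry on, adding descent.

```bash
python3 -m crank '[{"dp":[0,0.05,0],"angular":[0,0,0]},{"dp":[0,0.05,0],"angular":[0,0,0]},{"dp":[0,0,-0.05],"angular":[0,0,0]},{"dp":[0,0,0],"angular":[0,0,0]}]'
python3 -m crank '[{"dp":[0,0,-0.05],"angular":[0,0,0]},{"dp":[0,0,-0.05],"angular":[0,0,0]},{"dp":[0,0,0],"angular":[0,0,0]}]'
```

```text
t: 10.65
tcp_pos: [0.5287, 0.131, 0.1765]
tool_rot: [1.0, 0.008, 0.002, 0.002]
force: [0.1, -7.1, 7.6]
finger_gap: 0.161
gripper_force: 26.8
t: 10.95
tcp_pos: [0.5289, 0.1309, 0.1733]
tool_rot: [1.0, 0.008, 0.002, 0.002]
force: [0.1, -7.5, 7.3]
finger_gap: 0.16
gripper_force: 27.6
```

```bash
python3 -m crank '[{"dp":[0,0,-0.05],"angular":[0,0,0]},{"dp":[0,0,-0.05],"angular":[0,0,0]},{"dp":[0,0,-0.05],"angular":[0,0,0]},{"dp":[0,0,0],"angular":[0,0,0]}]' 1 20
python3 -m crank '[{"dp":[0,0,-0.06],"angular":[0,0,0]},{"dp":[0,0,-0.06],"angular":[0,0,0]},{"dp":[0,0,-0.06],"angular":[0,0,0]},{"dp":[0,0,0],"angular":[0,0,0]}]'
```

```text
t: 11.35
tcp_pos: [0.5289, 0.1309, 0.1688]
tool_rot: [1.0, 0.008, 0.002, 0.002]
force: [1.1, -8.1, 6.1]
finger_gap: 0.158
gripper_force: 26.8
t: 11.75
tcp_pos: [0.5286, 0.1308, 0.1627]
tool_rot: [1.0, 0.008, 0.001, 0.002]
force: [0.9, -8.4, 3.4]
finger_gap: 0.16
gripper_force: 26.6
```

```bash
python3 -m crank '[{"dp":[0,0,-0.07],"angular":[0,0,0]},{"dp":[0,0,-0.07],"angular":[0,0,0]},{"dp":[0,0,-0.07],"angular":[0,0,0]},{"dp":[0,0,-0.07],"angular":[0,0,0]},{"dp":[0,0,0],"angular":[0,0,0]}]'
python3 -m crank '[{"dp":[0,0,-0.07],"angular":[0,0,0]},{"dp":[0,0,-0.07],"angular":[0,0,0]},{"dp":[0,0,-0.07],"angular":[0,0,0]},{"dp":[0,0,-0.07],"angular":[0,0,0]},{"dp":[0,0,0],"angular":[0,0,0]}]'
python3 rack.py d side
```

```text
t: 12.25
tcp_pos: [0.5283, 0.1307, 0.1542]
tool_rot: [1.0, 0.008, 0.001, 0.002]
force: [0.7, -8.2, 1.6]
finger_gap: 0.157
gripper_force: 26.9
t: 12.75
tcp_pos: [0.5284, 0.1307, 0.1459]
tool_rot: [1.0, 0.008, 0.001, 0.002]
force: [0.3, -9.3, 3.6]
finger_gap: 0.157
gripper_force: 27.1
side green 21 5 ymean 0.1162 x 0.4928 0.4965 z 0.1031 slope deg -14.86 y@.52 0.1095 y range [-0.0017  0.002 ]
side ochre 37 18 ymean 0.1023 x 0.492 0.5061 z 0.1022 slope deg -1.77 y@.52 0.1016 y range [-0.0038  0.004 ]
side white 247 56 ymean 0.1481 x 0.4929 0.5621 z 0.1031 slope deg 0.33 y@.52 0.1481 y range [-0.0036  0.0043]
12.8 [0.5284 0.1307 0.1459] [ 1.7979e+02 -1.1000e-01  9.7000e-01] [ 1.3 -9.9  3.9] 0.1535512246130984
```

```bash
python3 -c "
import cv2;a=cv2.imread('pics/d_side.png')[150:310,180:340];cv2.imwrite('pics/d_z.png',cv2.resize(a,None,fx=3.5,fy=3.5,interpolation=2))"
```

```text
(no output)
```

View pics/d_z.png

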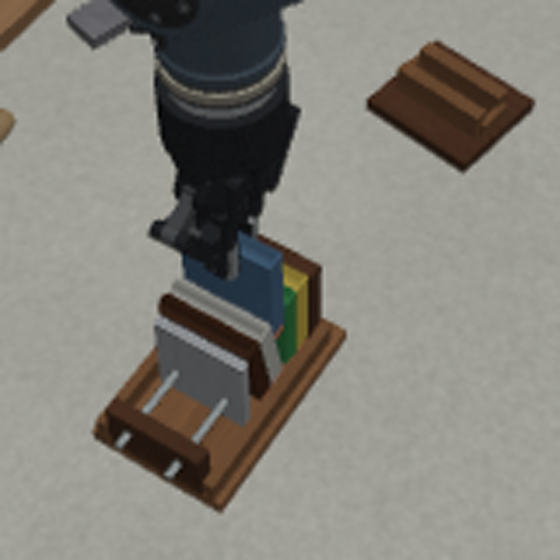

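Blue is in the seam beside green (crop ~(240,275)), with white and brown leaning outwards as expected. Continue down.

```bash
python3 -m crank '[{"dp":[0,0,-0.07],"angular":[0,0,0]},{"dp":[0,0,-0.07],"angular":[0,0,0]},{"dp":[0,0,-0.07],"angular":[0,0,0]},{"dp":[0,0,0],"angular":[0,0,0]}]'
python3 -m crank '[{"dp":[0,0,-0.07],"angular":[0,0,0]},{"dp":[0,0,-0.07],"angular":[0,0,0]},{"dp":[0,0,-0.07],"angular":[0,0,0]},{"dp":[0,0,0],"angular":[0,0,0]}]'
python3 rack.py e side top
```

```text
t: 13.2
tcp_pos: [0.5286, 0.1307, 0.1397]
tool_rot: [1.0, 0.008, 0.001, 0.002]
force: [0.6, -9.0, 4.5]
finger_gap: 0.161
gripper_force: 27.2
t: 13.6
tcp_pos: [0.5287, 0.1307, 0.1336]
tool_rot: [1.0, 0.008, 0.001, 0.002]
force: [0.1, -10.2, 4.5]
finger_gap: 0.157
gripper_force: 27.4
side green 20 8 ymean 0.1164 x 0.4924 0.4976 z 0.1048 slope deg -25.01 y@.52 0.1044 y range [-0.0035  0.0033]
side ochre 43 21 ymean 0.1016 x 0.4914 0.5262 z 0.1029 slope deg -8.26 y@.52 0.099 y range [-0.0042  0.0034]
side white 239 57 ymean 0.1503 x 0.4922 0.5611 z 0.1028 slope deg 1.22 y@.52 0.1502 y range [-0.0039  0.0034]
top green 0
top ochre 25 5 ymean 0.0991 x 0.4944 0.5563 z 0.1017 slope deg -0.87 y@.52 0.0991 y range [-0.  0.]
top white 0
13.7 [0.5287 0.1307 0.1336] [ 1.798e+02 -1.500e-01  9.700e-01] [ 0.8 -9.3  5.6] 0.1608189395533909
```

```bash
python3 -m crank '[{"dp":[0,0,-0.07],"angular":[0,0,0]},{"dp":[0,0,-0.07],"angular":[0,0,0]},{"dp":[0,0,-0.07],"angular":[0,0,0]},{"dp":[0,0,-0.06],"angular":[0,0,0]},{"dp":[0,0,0],"angular":[0,0,0]}]'
python3 -m crank '[{"dp":[0,-0.02,0],"angular":[0,0,0]},{"dp":[0,-0.02,0],"angular":[0,0,0]},{"dp":[0,0,0],"angular":[0,0,0]},{"dp":[0,0,0],"angular":[0,0,0]}]'
```

```text
t: 14.2
tcp_pos: [0.5289, 0.1307, 0.1257]
tool_rot: [1.0, 0.008, 0.002, 0.002]
force: [0.6, -10.0, 5.8]
finger_gap: 0.16
gripper_force: 27.7
t: 14.6
tcp_pos: [0.5284, 0.1303, 0.1251]
tool_rot: [1.0, 0.008, 0.001, 0.001]
force: [0.5, -8.1, 0.5]
finger_gap: 0.159
gripper_force: 24.2
```

```bash
python3 -m crank '[{"dp":[0,-0.03,0],"angular":[0,0,0]},{"dp":[0,-0.03,0],"angular":[0,0,0]},{"dp":[0,0,0],"angular":[0,0,0]}]'
python3 -m crank '[{"dp":[0,0,0],"angular":[0,0,0]},{"dp":[0,0,0],"angular":[0,0,0]},{"dp":[0,0,0],"angular":[0,0,0]}]' 0.5
python3 rack.py f side
```

```text
t: 14.9
tcp_pos: [0.5283, 0.1295, 0.1248]
tool_rot: [1.0, 0.007, 0.001, -0.0]
force: [1.7, -4.0, 1.4]
finger_gap: 0.161
gripper_force: 24.0
t: 15.2
tcp_pos: [0.5268, 0.1303, 0.1244]
tool_rot: [1.0, 0.008, -0.001, -0.0]
force: [-0.3, -0.1, -0.2]
finger_gap: 0.503
gripper_force: 0.0
side green 22 6 ymean 0.1156 x 0.4928 0.498 z 0.1033 slope deg -15.19 y@.52 0.1088 y range [-0.0029  0.0027]
side ochre 50 23 ymean 0.1017 x 0.4941 0.5192 z 0.1031 slope deg -4.27 y@.52 0.1007 y range [-0.0041  0.0059]
side white 150 37 ymean 0.144 x 0.4907 0.519 z 0.1033 slope deg 1.47 y@.52 0.1444 y range [-0.004   0.0038]
15.25 [0.5269 0.1301 0.1245] [-1.7997e+02  6.0000e-02  8.9000e-01] [0.2 0.6 1.2] 0.49870684942026255
```

```bash
python3 -m crank '[{"dp":[0,0,0.2],"angular":[0,0,0]},{"dp":[0,0,0.4],"angular":[0,0,0]},{"dp":[0,0,0.5],"angular":[0,0,0]},{"dp":[0,0,0.5],"angular":[0,0,0]},{"dp":[0,0,0.5],"angular":[0,0,0]},{"dp":[0,0,0.2],"angular":[0,0,0]},{"dp":[0,0,0],"angular":[0,0,0]}]'
python3 -m crank '[{"dp":[0,0,0],"angular":[0,0,0]},{"dp":[0,0,0],"angular":[0,0,0]},{"dp":[0,0,0],"angular":[0,0,0]},{"dp":[0,0,0],"angular":[0,0,0]},{"dp":[0,0,0],"angular":[0,0,0]},{"dp":[0,0,0],"angular":[0,0,0]}]' 1
cat > bt.py <<'E'
from h import *
import sys
for n in("side","wrist"):
    d=snap(n);P=d["P"];h=cv2.cvtColor(d["image"],cv2.COLOR_BGR2HSV);cv2.imwrite(f"pics/{sys.argv[1]}_{n}.png",d["image"])
    m=(h[...,0]>=95)&(h[...,0]<=125)&(h[...,1]>70)&(P[...,2]>.1)&(P[...,2]<.16)&(abs(P[...,0]-.525)<.06)&(abs(P[...,1]-.127)<.03)
    Q=P[m]
    if len(Q)<20: print(n,len(Q));continue
    zt=np.percentile(Q[:,2],98);t=Q[Q[:,2]>zt-.004]
    print(n,len(Q),"ztop",zt.round(4),"x",np.percentile(t[:,0],[2,98]).round(4),"y",np.percentile(t[:,1],[3,50,97]).round(4))
s=sense();print(s["t"],s["tcp_pos"].round(4),s["force"].round(1),s["finger_gap"])
E
python3 bt.py g
```

```text
t: 15.95
tcp_pos: [0.5282, 0.1297, 0.1953]
tool_rot: [1.0, 0.008, 0.002, -0.0]
force: [0.3, -0.0, -0.4]
finger_gap: 0.5
gripper_force: 0.0
t: 16.55
tcp_pos: [0.5274, 0.1296, 0.1935]
tool_rot: [1.0, 0.008, -0.0, -0.0]
force: [-0.6, 0.3, -0.1]
finger_gap: 0.003
gripper_force: 0.0
side 369 ztop 0.1396 x [0.495  0.5599] y [0.1275 0.1307 0.1343]
wrist 1929 ztop 0.14 x [0.5234 0.5645] y [0.1261 0.1301 0.1343]
16.65 [0.5274 0.1296 0.1936] [0.3 0.9 0.1] -0.0009299207805321589
```

View pics/g_wrist.png

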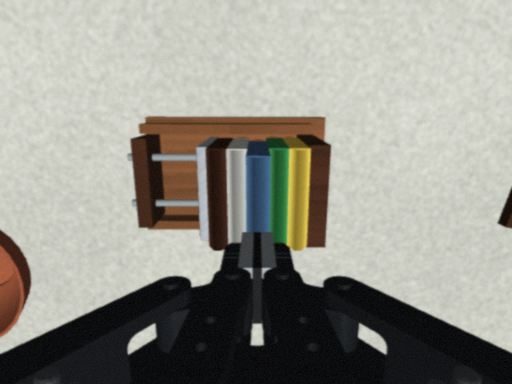

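Blue stands upright between green and white, its top at z≈0.140, y≈0.130. Fingers are shut, so I'll press from above.

```bash
python3 -m crank '[{"dp":[0,0.03,-0.2],"angular":[0,0,0]},{"dp":[0,0,-0.4],"angular":[0,0,0]},{"dp":[0,0,-0.3],"angular":[0,0,0]},{"dp":[0,0,-0.15],"angular":[0,0,0]},{"dp":[0,0,-0.05],"angular":[0,0,0]},{"dp":[0,0,-0.05],"angular":[0,0,0]},{"dp":[0,0,0],"angular":[0,0,0]}]'
python3 -m crank '[{"dp":[0,0,-0.05],"angular":[0,0,0]},{"dp":[0,0,-0.05],"angular":[0,0,0]},{"dp":[0,0,0],"angular":[0,0,0]}]'
python3 -m crank '[{"dp":[0,0,-0.05],"angular":[0,0,0]},{"dp":[0,0,-0.05],"angular":[0,0,0]},{"dp":[0,0,0],"angular":[0,0,0]}]'
```

```text
t: 17.35
tcp_pos: [0.5275, 0.1305, 0.1592]
tool_rot: [1.0, 0.008, 0.0, 0.0]
force: [-0.2, 0.6, 0.0]
finger_gap: -0.004
gripper_force: 0.0
t: 17.65
tcp_pos: [0.5277, 0.1305, 0.1565]
tool_rot: [1.0, 0.008, 0.0, -0.0]
force: [0.2, -0.1, 0.3]
finger_gap: 0.003
gripper_force: 0.4
t: 17.95
tcp_pos: [0.5283, 0.1305, 0.154]
tool_rot: [1.0, 0.008, 0.001, -0.0]
force: [0.4, 0.0, 3.8]
finger_gap: 0.001
gripper_force: 2.3
```

Contact at TCP z≈0.155. Keep pressing gently.

```bash
python3 -m crank '[{"dp":[0,0,-0.06],"angular":[0,0,0]},{"dp":[0,0,-0.06],"angular":[0,0,0]},{"dp":[0,0,-0.06],"angular":[0,0,0]}]'
python3 -m crank '[{"dp":[0,0,-0.06],"angular":[0,0,0]},{"dp":[0,0,-0.06],"angular":[0,0,0]},{"dp":[0,0,-0.06],"angular":[0,0,0]}]'
python3 -m crank '[{"dp":[0,0,-0.06],"angular":[0,0,0]},{"dp":[0,0,-0.06],"angular":[0,0,0]},{"dp":[0,0,-0.06],"angular":[0,0,0]}]'
```

```text
t: 18.25
tcp_pos: [0.5286, 0.1305, 0.149]
tool_rot: [1.0, 0.008, 0.002, -0.0]
force: [-0.6, -0.0, 7.8]
finger_gap: -0.004
gripper_force: 4.0
t: 18.55
tcp_pos: [0.5287, 0.1305, 0.1437]
tool_rot: [1.0, 0.008, 0.002, -0.0]
force: [0.6, 0.1, 8.0]
finger_gap: -0.001
gripper_force: 3.9
t: 18.85
tcp_pos: [0.5288, 0.1305, 0.1383]
tool_rot: [1.0, 0.008, 0.002, -0.0]
force: [-0.1, 0.5, 7.9]
finger_gap: 0.001
gripper_force: 4.0
```

```bash
python3 -m crank '[{"dp":[0,0,-0.06],"angular":[0,0,0]},{"dp":[0,0,-0.06],"angular":[0,0,0]},{"dp":[0,0,-0.06],"angular":[0,0,0]},{"dp":[0,0,-0.05],"angular":[0,0,0]}]'
python3 -m crank '[{"dp":[0,0,-0.03],"angular":[0,0,0]},{"dp":[0,0,-0.03],"angular":[0,0,0]},{"dp":[0,0,-0.03],"angular":[0,0,0]}]'
python3 bt.py h
```

```text
t: 19.25
tcp_pos: [0.5288, 0.1305, 0.1314]
tool_rot: [1.0, 0.008, 0.002, -0.0]
force: [-0.4, 0.0, 9.0]
finger_gap: 0.004
gripper_force: 4.0
t: 19.55
tcp_pos: [0.5288, 0.1305, 0.1287]
tool_rot: [1.0, 0.008, 0.002, -0.0]
force: [0.3, -0.2, 7.6]
finger_gap: -0.001
gripper_force: 4.0
side 92 ztop 0.1227 x [0.5202 0.5342] y [0.1429 0.1437 0.1444]
wrist 2063 ztop 0.1586 x [0.5275 0.5432] y [0.107  0.1287 0.1522]
19.65 [0.5288 0.1305 0.1286] [-0.  -0.2  5.7] 0.0021700643583671317
```

```bash
python3 -m crank '[{"dp":[0,0,-0.03],"angular":[0,0,0]},{"dp":[0,0,-0.03],"angular":[0,0,0]}]'
python3 -m crank '[{"dp":[0,0,-0.03],"angular":[0,0,0]},{"dp":[0,0,-0.02],"angular":[0,0,0]}]'
python3 -m crank '[{"dp":[0,0,-0.02],"angular":[0,0,0]},{"dp":[0,0,-0.02],"angular":[0,0,0]}]'
```

```text
t: 19.85
tcp_pos: [0.5289, 0.1305, 0.127]
tool_rot: [1.0, 0.008, 0.002, -0.0]
force: [0.3, -0.9, 8.0]
finger_gap: -0.002
gripper_force: 4.0
t: 20.05
tcp_pos: [0.5289, 0.1305, 0.1254]
tool_rot: [1.0, 0.008, 0.002, -0.0]
force: [0.3, -0.7, 7.9]
finger_gap: -0.002
gripper_force: 4.0
t: 20.25
tcp_pos: [0.5289, 0.1305, 0.1249]
tool_rot: [1.0, 0.008, 0.002, 0.0]
force: [-1.8, -0.6, 16.0]
finger_gap: -0.001
gripper_force: 8.3
```

The force has jumped to 16 N and the tile has stopped, so it's on the floor. Hold.

```bash
python3 -m crank '[{"dp":[0,0,0],"angular":[0,0,0]}]'
```

```text
t: 20.35
tcp_pos: [0.5289, 0.1305, 0.125]
tool_rot: [1.0, 0.008, 0.002, 0.0]
force: [-1.0, -0.6, 12.5]
finger_gap: 0.006
gripper_force: 6.3
```

```bash
python3 -m crank '[{"dp":[0,0,-0.01],"angular":[0,0,0]},{"dp":[0,0,0],"angular":[0,0,0]}]';python3 -m crank '[{"dp":[0,0,0],"angular":[0,0,0]}]'; python3 -m crank '[{"dp":[0,0,0],"angular":[0,0,0]}]'
```

```text
t: 20.55
tcp_pos: [0.5289, 0.1305, 0.1249]
tool_rot: [1.0, 0.008, 0.002, 0.0]
force: [-2.0, 0.1, 14.2]
finger_gap: -0.002
gripper_force: 7.2
t: 20.65
tcp_pos: [0.5289, 0.1305, 0.1249]
tool_rot: [1.0, 0.008, 0.002, 0.0]
force: [-2.1, -0.6, 14.6]
finger_gap: 0.0
gripper_force: 7.2
t: 20.75
tcp_pos: [0.5289, 0.1305, 0.1249]
tool_rot: [1.0, 0.008, 0.002, 0.0]
force: [-2.0, -0.9, 12.7]
finger_gap: -0.001
gripper_force: 7.2
```

```bash
python3 -m crank '[{"dp":[0,0,-0.004],"angular":[0,0,0]},{"dp":[0,0,0],"angular":[0,0,0]},{"dp":[0,0,0],"angular":[0,0,0]},{"dp":[0,0,0],"angular":[0,0,0]},{"dp":[0,0,0],"angular":[0,0,0]},{"dp":[0,0,0],"angular":[0,0,0]},{"dp":[0,0,0],"angular":[0,0,0]},{"dp":[0,0,0],"angular":[0,0,0]}]'
python3 -m crank '[{"dp":[0,0,0.05],"angular":[0,0,0]},{"dp":[0,0,0.1],"angular":[0,0,0]},{"dp":[0,0,0.3],"angular":[0,0,0]},{"dp":[0,0,0.6],"angular":[0,0,0]},{"dp":[0,0,0.8],"angular":[0,0,0]},{"dp":[0,0,0.8],"angular":[0,0,0]},{"dp":[0,0,0.6],"angular":[0,0,0]},{"dp":[0,0,0.3],"angular":[0,0,0]},{"dp":[0,0,0],"angular":[0,0,0]},{"dp":[0,0,0],"angular":[0,0,0]}]'
python3 bt.py i; python3 rack.py i side; python3 -c "
import cv2,numpy as np
a=cv2.imread('pics/i_side.png')[190:310,190:310];b=cv2.imread('pics/i_wrist.png')
cv2.imwrite('pics/i_z.png',np.hstack([cv2.resize(a,(384,384),interpolation=2),b[:,80:480]]))"
```

```text
t: 21.55
tcp_pos: [0.5289, 0.1305, 0.125]
tool_rot: [1.0, 0.008, 0.002, 0.0]
force: [-2.4, -0.3, 15.0]
finger_gap: -0.001
gripper_force: 7.6
t: 22.55
tcp_pos: [0.5269, 0.1305, 0.2284]
tool_rot: [1.0, 0.008, -0.001, 0.0]
force: [1.3, -0.4, -0.2]
finger_gap: 0.0
gripper_force: 0.0
side 131 ztop 0.1089 x [0.4949 0.5625] y [0.1268 0.1306 0.134 ]
wrist 1519 ztop 0.1085 x [0.4977 0.5654] y [0.126  0.13   0.1341]
22.65 [0.5266 0.1304 0.2278] [-0.9 -0.5 -0.4] 0.0029358806860598887
side green 127 75 ymean 0.1163 x 0.4928 0.5618 z 0.104 slope deg -0.01 y@.52 0.1163 y range [-0.0037  0.0037]
side ochre 160 78 ymean 0.1022 x 0.4918 0.5623 z 0.1043 slope deg 0.38 y@.52 0.1022 y range [-0.0037  0.0041]
side white 215 77 ymean 0.1441 x 0.492 0.5618 z 0.1035 slope deg 0.78 y@.52 0.144 y range [-0.0038  0.0038]
22.7 [0.5267 0.1305 0.2278] [1.8e+02 1.5e-01 8.8e-01] [-0.   0.4 -0.3] 0.0023942418704787083
```

View pics/i_z.png

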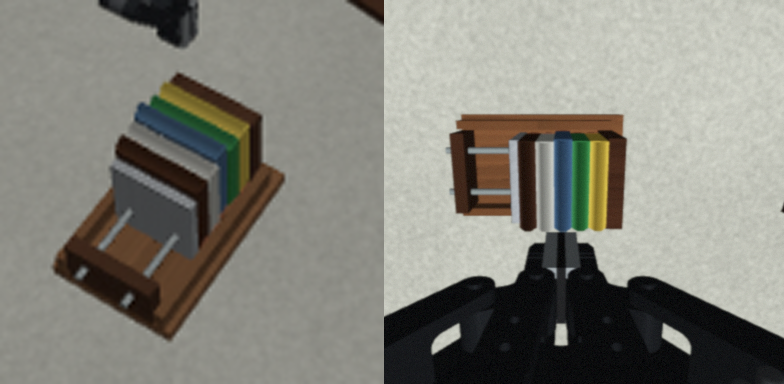

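The row is upright: brown, white, blue, green, ochre. Blue's top is at 0.1085 (bottomed), white moved exactly 14 mm, and the robot is clear.

```bash
python3 -c "
from station import order;print(order.sign_off())"
```

```text
the job is handed in; nothing more can be done
None
```

The blue sample is filed right beside the green tile on its sprung-plate side, bottomed with about 15 N on it for over half a second; every force reading on the tool was 16 N or less, though the finger pads pressed up to 27.7 N on blue's faces during the insertion, above the 25 N limit if grip counts, and the job is handed in.

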